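# Lay out the stacked chair rails for glue-up

### The arm

A 6-joint arm with a two-finger parallel gripper is mounted at the origin on the work surface. World frame = base frame: x ahead of the robot, y to its left, z up, the work surface at z = 0. Lengths are in m, angles in rad, forces in N, time in s.
With the tool pointing down it reaches from about 0.15 to 0.775 m from the base axis. Payload 6.1 kg.
Tool frame: the origin (TCP) lies on the centre line of the jaws, within the pads' length; the fingertips stand 11 mm ahead of it and the grasp point (between the pads) lies 8 mm behind it; z points along the fingers, y is the direction in which the jaws open and shut (so a half turn about z gives the same grasp; the last joint's range is limited). The gripper opens to 85 mm and grips with 20 to 120 N. Pads are 22 mm wide; open, the fingers measure 114 mm over their backs; the gripper's body (76 mm by 85 mm) begins 54 mm behind the grasp point. The pads swing forward as they close: fully open they stand 13 mm farther back than shut.
Start: joints at [1.163, 0.126, -0.04, 1.405, 0, 1.571], TCP at [0.208, 0.482, 0.242] pointing down, gripper open.
Joint ranges: [-2.72, 2.72], [-0.95, 1.95], [-1.27, 1.35], [-1.78, 2.02], [-1.46, 1.47], [-3.14, 3.14]. Speed limits (rad/s): [2.39, 2.39, 3.01, 3.14, 3.14, 3.14].

### API

Orientations are given as a unit quaternion [x, y, z, w].
In Python, from cell import telemetry, vision, close_job gives the robot as it stands.
- The arm moves only by the tool arm_command, never from a script. Its argument "increments" is a list of rows, each a list of 6 numbers: the shift along the tool's x, y, z in m, then the turn, a rotation vector about the tool's x, y, z in degrees. In form: [[x, y, z, ax, ay, az], ...]. A call has 1 to 10 rows; each row shifts and turns the commanded pose from where the row before left it, along the tool's axes as they then stand; what a row does not reach is not made up. A row lasts 1/12 s, in which the tool goes at most 41.7 mm and 7.16 degrees, less where a joint would pass 70% of its speed; a pose out of reach is approached as far as the arm can. A call with a gripper value outside its range is refused whole. "gripper" is the gripper command: -1 is shut, 1 is fully open, values between are in proportion, set as the call begins (left out, the last holds). The fingers move at their own pace and stop on an object; the grip force is fixed at half the most. Time passes only in rows, so rows that do not move let the fingers close. It gives the time, the measured TCP pose, the force and the opening at its end, in the units of the state.
- telemetry.get_obs(): the state, without advancing time (a new reading comes with each control period).
- vision.read_camera(name): name is "side" or "top" or "wrist"; returns the picture (420x560x3 uint8, blue, green, red); there is no depth.
- vision.camera_model(name): a dict with "mtx" (3x3 intrinsics, pixels), "k1" (the pictures are not rectified: a ray, as slopes to the right and down, at radius r is drawn at 1 + k1 r^2 times it, then the intrinsics apply), "rvec" (rotation vector, rad) and "tvec" (3), from world to camera coordinates, as OpenCV has them. Camera axes: x right, y down, z forward; pixel columns grow to the right and rows downward; lengths in m; the calibration is good to about 2 mm. A picture is of the moment at which its call begins: read the wrist's pose just before it. camera_model takes no time and is no camera call; for the wrist camera it gives the pose at the moment of the call.
- close_job(): hands the job in, once; it reports no verdict.
The state is a dict: "time_s": time; "joint_positions": joint angles; "dq": joint speeds; "effort": joint torques, N m; "position": TCP position; "orientation": TCP orientation; "wrist_force": force on the tool from outside, world axes, zero at the start; "torque": the same for the moment, N m; "grip_width": finger opening in m.
Only numpy, scipy, OpenCV 4.12 (cv2) and the standard library are available. Lean on these libraries where they do the work, as an engineer would, in place of code of your own. Each camera call takes 0.05 s, during which the arm holds its last target.

### The job

Take the crossed stack of four chair rails apart and lay each rail in the cradle of its own colour, ready for gluing: the same face up, flat on the board, centred on the painted strip and along it, between the end stops. Set the rails down without dropping or tipping them over, and leave the glue bottle and the mallet where they are.

Things in the scene. Friction and masses are not known exactly. Their poses are not given: they have to be found in the camera images.
- rail_red: red rail: straight beech chair rail, 90-180 g, body 150 x 34 x 36 mm (long, wide, high); red tenon 20 x 16 x 20 mm on each end (190 mm overall), red bands at body ends and middle. Same either way round. Origin: centre of underside; x along it, y across, z up. Starts low, beside the other low one (centre lines 100 mm apart), on a 6 mm dark hardboard sheet; its side varies.
- cradle_red: red cradle for the red rail: fixed plywood board 238 x 72 x 10 mm, red strip 50 mm wide along its top, red stop 12 mm thick, 14 mm high across each end, 214 mm clear between. Sides open. Origin: centre of underside, at bench level; x along it, y across, z up. A seated rail's underside is 10 mm above the origin.
- rail_blue: blue rail: straight beech chair rail, 90-180 g, body 150 x 34 x 36 mm (long, wide, high); blue tenon 20 x 16 x 20 mm on each end (190 mm overall), blue bands at body ends and middle. Same either way round. Origin: centre of underside; x along it, y across, z up. Starts low, beside the other low one (centre lines 100 mm apart), on a 6 mm dark hardboard sheet; its side varies.
- cradle_blue: blue cradle for the blue rail: fixed plywood board 238 x 72 x 10 mm, blue strip 50 mm wide along its top, blue stop 12 mm thick, 14 mm high across each end, 214 mm clear between. Sides open. Origin: centre of underside, at bench level; x along it, y across, z up. A seated rail's underside is 10 mm above the origin.
- rail_green: green rail: straight beech chair rail, 90-180 g, body 150 x 34 x 36 mm (long, wide, high); green tenon 20 x 16 x 20 mm on each end (190 mm overall), green bands at body ends and middle. Same either way round. Origin: centre of underside; x along it, y across, z up. Starts on top, square across both low rails, underside 42 mm above bench, 100 mm from the other top one; its side varies.
- cradle_green: green cradle for the green rail: fixed plywood board 238 x 72 x 10 mm, green strip 50 mm wide along its top, green stop 12 mm thick, 14 mm high across each end, 214 mm clear between. Sides open. Origin: centre of underside, at bench level; x along it, y across, z up. A seated rail's underside is 10 mm above the origin.
- rail_yellow: yellow rail: straight beech chair rail, 90-180 g, body 150 x 34 x 36 mm (long, wide, high); yellow tenon 20 x 16 x 20 mm on each end (190 mm overall), yellow bands at body ends and middle. Same either way round. Origin: centre of underside; x along it, y across, z up. Starts on top, square across both low rails, underside 42 mm above bench, 100 mm from the other top one; its side varies.
- cradle_yellow: yellow cradle for the yellow rail: fixed plywood board 238 x 72 x 10 mm, yellow strip 50 mm wide along its top, yellow stop 12 mm thick, 14 mm high across each end, 214 mm clear between. Sides open. Origin: centre of underside, at bench level; x along it, y across, z up. A seated rail's underside is 10 mm above the origin.
- glue_bottle: bystander: white glue bottle with a yellow label and orange cap, 60 mm across, 170 mm tall, standing on the bench; origin at the centre of its underside.
- mallet: bystander: wooden mallet lying on the bench, dark head 110 x 55 x 65 mm, light handle 190 mm long toward its +y; origin at the centre of the head's underside.
Mind the look-alikes: they are no part of the job. What is shaped like the rail_blue but purple or turquoise is not meant.

How it is judged:
At the end, for the whole second after the job is handed in: Each of the four rails lies flat and upright (within 0.08 rad) in the cradle of its own colour, its centre within 12 mm of the cradle's centre, its length along the cradle within 0.15 rad (either way round), its underside 6 to 14 mm above the cradle's origin, at rest (horizontal distance between rail_red and cradle_red below 0.012 m and angle between the x axis of rail_red and the x axis of cradle_red, either way round below 0.15 rad and angle between each of rail_red, rail_blue, rail_green, rail_yellow's own z axis and vertical below 0.08 rad and z of rail_red in the frame of cradle_red between 0.006 and 0.014 m and linear speed of each of rail_red, rail_blue, rail_green, rail_yellow below 0.02 m/s and angular speed of each of rail_red, rail_blue, rail_green, rail_yellow below 0.2 rad/s and horizontal distance between rail_blue and cradle_blue below 0.012 m and angle between the x axis of rail_blue and the x axis of cradle_blue, either way round below 0.15 rad and z of rail_blue in the frame of cradle_blue between 0.006 and 0.014 m and horizontal distance between rail_green and cradle_green below 0.012 m and angle between the x axis of rail_green and the x axis of cradle_green, either way round below 0.15 rad and z of rail_green in the frame of cradle_green between 0.006 and 0.014 m and horizontal distance between rail_yellow and cradle_yellow below 0.012 m and angle between the x axis of rail_yellow and the x axis of cradle_yellow, either way round below 0.15 rad and z of rail_yellow in the frame of cradle_yellow between 0.006 and 0.014 m); the robot touches nothing.
It fails at once if a rail is tipped over (more than 45 degrees) (angle between any of rail_red, rail_blue, rail_green, rail_yellow's own z axis and vertical above 0.785 rad).
It fails at once if a rail is dropped: it comes down to the bench or a cradle (underside under 25 mm) faster than 0.7 m/s ((linear speed of rail_red above 0.7 m/s and height (world z) of rail_red below 0.025 m) or (linear speed of rail_blue above 0.7 m/s and height (world z) of rail_blue below 0.025 m) or (linear speed of rail_green above 0.7 m/s and height (world z) of rail_green below 0.025 m) or (linear speed of rail_yellow above 0.7 m/s and height (world z) of rail_yellow below 0.025 m)).
It fails at once if the glue bottle or the mallet is pushed away (more than 30 mm) or knocked over (distance of any of glue_bottle, mallet from where it was at the start of the episode above 0.03 m or angle between any of glue_bottle, mallet's own z axis and vertical above 0.5 rad).
It also fails if it takes over 109 s, if anything falls off the work surface, if the arm or the gripper's body presses on something with over 40 N, if the wrist force passes 120 N, or if a joint passes its speed limit or range.

## Working session

There is one attempt and no reset: what is moved stays moved. The work goes in short steps, Python scripts to look and compute and a tool call to move; the robot and the scene stay as the last step left them, time stands still between calls to the robot, and variables do not carry over. Pictures are saved under pics/ and viewed, and the job is handed in when it is done.

Besides the shell and the picture viewer there is one more tool, called after ">>>" as name(argument=value, ...) on one line, values as JSON. arm_command: Moves the arm, as the interface text tells. Its arguments: {"type":"object","properties":{"increments":{"type":"array"},"gripper":{"type":"number"}},"required":["increments"]}

```bash
ls; mkdir -p pics
python3 - <<'E'
from cell import telemetry, vision
import cv2
for n in ("top","side","wrist"):
    cv2.imwrite(f"pics/{n}0.png",vision.read_camera(n)); m=vision.camera_model(n); print(n,m)
print(telemetry.get_obs())
E
```

```text
pics
top {'mtx': array([[494.37618142,   0.        , 277.51915709],
       [  0.        , 494.37618142, 210.39999461],
       [  0.        ,   0.        ,   1.        ]]), 'k1': -0.007844782805234823, 'rvec': array([ 2.16086839, -2.16191945,  0.139959  ]), 'tvec': array([-0.0032902 ,  0.49724186,  1.20931184])}
side {'mtx': array([[526.50960569,   0.        , 284.18038618],
       [  0.        , 526.50960569, 199.01454694],
       [  0.        ,   0.        ,   1.        ]]), 'k1': -0.18951889250968892, 'rvec': array([ 2.31219311, -0.30486306,  0.11364017]), 'tvec': array([-0.48494565,  0.14509313,  1.35192031])}
wrist {'mtx': array([[340.96176463,   0.        , 282.20688503],
       [  0.        , 340.96176463, 203.91144996],
       [  0.        ,   0.        ,   1.        ]]), 'k1': -0.0012440582007087737, 'rvec': array([-2.42855964, -1.59926779, -0.21588458]), 'tvec': array([-0.52510851, -0.03446949,  0.37846192])}
{'time_s': 0.15, 'joint_positions': array([ 1.16300469e+00,  1.26300447e-01, -4.03384842e-02,  1.40541227e+00,
       -2.55969230e-05,  1.57078601e+00]), 'dq': array([-0.00077214,  0.00021229,  0.00274674, -0.00013059, -0.00125319,
       -0.00075666]), 'effort': array([-9.36380384e-04, -4.36271524e+01,  3.53153121e+01,  1.34295577e-02,
       -2.16208969e-04,  1.01089492e-05]), 'position': array([0.20809846, 0.48168192, 0.24169358]), 'orientation': array([ 2.02480877e-01,  9.79286016e-01, -6.17029622e-04, -1.14516817e-04]), 'wrist_force': array([0.04183709, 0.12064429, 0.15797765]), 'torque': array([ 0.02734195,  0.02918615, -0.0157085 ]), 'grip_width': 0.0856959765139475}
```

View pics/top0.png

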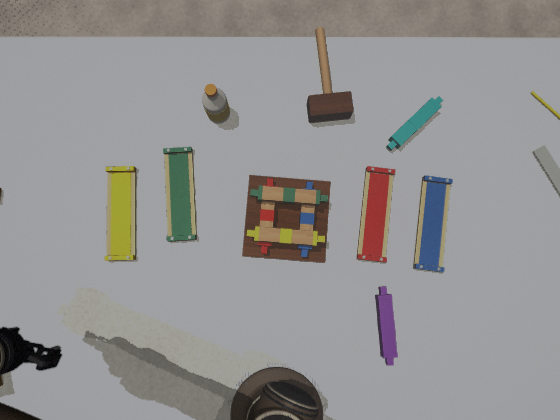

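View pics/side0.png

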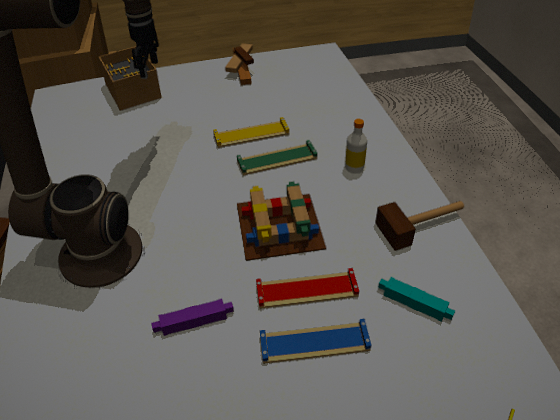

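```bash
cat > h.py <<'E'
from cell import telemetry, vision
import cv2, numpy as np
def toplane(name, px, z, model=None):
    m=model or vision.camera_model(name)
    px=np.atleast_2d(np.asarray(px,float))
    K=m["mtx"]; d=np.array([m["k1"],0,0,0,0])
    u=cv2.undistortPoints(px[:,None,:],K,d)[:,0]
    R=cv2.Rodrigues(m["rvec"])[0]; t=m["tvec"].ravel()
    c=-R.T@t; r=np.c_[u,np.ones(len(u))]@R
    s=(z-c[2])/r[:,2]
    return c+r*s[:,None]
RANGES={"red":[((0,150,70),(8,255,255)),((172,150,70),(180,255,255))],"blue":[((105,130,50),(125,255,255))],
"green":[((60,90,30),(88,255,255))],"yellow":[((24,170,100),(34,255,255))]}
def mask(img,col):
    h=cv2.cvtColor(img,cv2.COLOR_BGR2HSV); m=np.zeros(h.shape[:2],np.uint8)
    for a,b in RANGES[col]: m|=cv2.inRange(h,a,b)
    return m
E
python3 - <<'E'
from h import *
im=cv2.imread("pics/top0.png")
cv2.imwrite("pics/crop0.png",cv2.resize(im[165:270,235:340],None,fx=5,fy=5,interpolation=cv2.INTER_CUBIC))
for c in RANGES:
    m=mask(im,c); n,l,s,ce=cv2.connectedComponentsWithStats(m)
    for i in range(1,n):
        if s[i,4]>12:
            pts=np.argwhere(l==i)[:,::-1].astype(np.float32)
            r=cv2.minAreaRect(pts)
            print(c,s[i,4],ce[i].round(1),np.round(r[1],1),round(r[2],1), toplane("top",ce[i],0.01).round(4)[0])
E
```

```text
red 15 [368.9 168.5] [4. 3.] 0.0 [ 0.6086 -0.2395  0.01  ]
red 54 [380.8 169.7] [14.5  3.8] 7.1 [ 0.6056 -0.2703  0.01  ]
red 1663 [374.9 216.7] [22.6 86.7] 8.3 [ 0.4836 -0.2521  0.01  ]
red 48 [269.5 182. ] [7.1 7.5] 8.1 [0.5733 0.017  0.01  ]
red 155 [266.6 214.8] [13.9 11. ] 5.2 [0.4886 0.0242 0.01  ]
red 91 [264.  246.6] [11. 13.] 90.0 [0.4077 0.0305 0.01  ]
red 13 [383.9 259.3] [4. 2.] 90.0 [ 0.3754 -0.2721  0.01  ]
blue 14 [426.3 177.5] [3. 3.] 90.0 [ 0.5852 -0.3873  0.01  ]
blue 54 [438.2 179.2] [15.1  3.8] 8.1 [ 0.5808 -0.4178  0.01  ]
blue 13 [449.8 180.6] [3. 3.] 90.0 [ 0.5771 -0.4479  0.01  ]
blue 37 [309.  184.9] [5.4 6.6] 9.5 [ 0.5657 -0.0845  0.01  ]
blue 1562 [431.7 225.7] [20.8 86.4] 7.6 [ 0.4605 -0.3964  0.01  ]
blue 134 [306.6 217.9] [10. 13.] 90.0 [ 0.4806 -0.0778  0.01  ]
blue 61 [304. 251.] [13.  9.] -0.0 [ 0.3965 -0.0705  0.01  ]
green 569 [415.5 121.6] [13.  70.1] 46.3 [ 0.7336 -0.3646  0.01  ]
green 47 [176.4 149.4] [ 3. 13.] 90.0 [0.6586 0.2577 0.01  ]
green 1409 [179.6 196.9] [85.3 18.3] 87.8 [0.5344 0.2465 0.01  ]
yellow 50 [546.4 105.8] [36.1  1.5] 42.0 [ 0.7775 -0.7126  0.01  ]
yellow 71 [122.2 168.5] [ 4. 21.] 90.0 [0.6083 0.3959 0.01  ]
yellow 1558 [120.6 215.3] [86.9 20.9] 88.6 [0.4871 0.3955 0.01  ]
```

View pics/crop0.png

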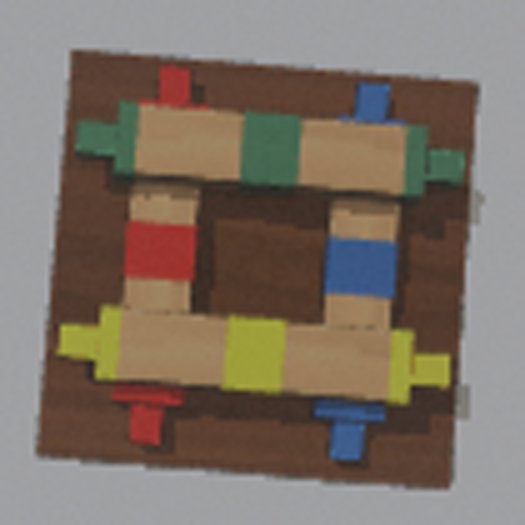

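View pics/wrist0.png

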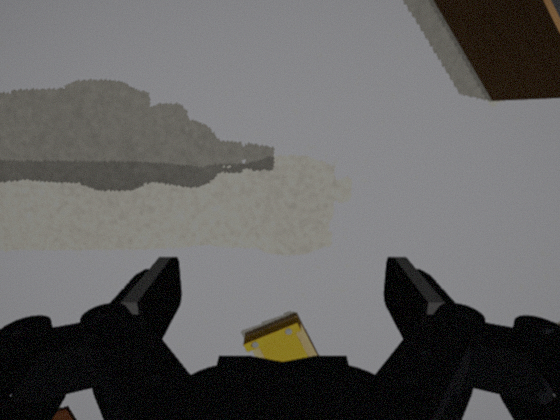

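```bash
cat >> h.py <<'E'
from scipy.spatial.transform import Rotation as Ro
def yawR(a):  # tool y at world angle a (deg), z down
    a=np.radians(a); y=np.array([np.cos(a),np.sin(a),0]); z=np.array([0,0,-1.]); x=np.cross(y,z)
    return Ro.from_matrix(np.c_[x,y,z])
def plan(pos=None,yaw=None):
    o=telemetry.get_obs(); p=o["position"]; R=Ro.from_quat(o["orientation"])
    ty=R.as_matrix()[:,1]; print("t %.2f"%o["time_s"],"tcp",p.round(4),"yaw %.2f"%np.degrees(np.arctan2(ty[1],ty[0])),"grip %.4f"%o["grip_width"],"q",o["joint_positions"].round(2),"F",o["wrist_force"].round(1))
    Rt=R
    if yaw is not None:
        c=[yawR(yaw),yawR(yaw+180)]
        for k,r in enumerate(c):
            print("  turn(opt%d)"%k,np.degrees((R.inv()*r).as_rotvec()).round(2))
        Rt=min(c,key=lambda r:(R.inv()*r).magnitude())
    if pos is not None:
        d=np.asarray(pos)-p
        print("  shift now-frame",(R.inv().apply(d)).round(4)," after-turn frame",(Rt.inv().apply(d)).round(4))
E
python3 - <<'E'
from h import *
m=vision.camera_model("wrist"); R=cv2.Rodrigues(m["rvec"])[0]; c=-R.T@m["tvec"]
o=telemetry.get_obs(); Rt=Ro.from_quat(o["orientation"])
print("cam in tool",Rt.inv().apply(c-o["position"]).round(4)); print("cam axes in tool\n",(Rt.as_matrix().T@R.T).round(3))
plan([0.40,0.10,0.40],90)
E
```

```text
cam in tool [ 0.0685  0.0005 -0.1317]
cam axes in tool
 [[ 0.002 -0.964 -0.267]
 [ 1.     0.001  0.001]
 [-0.    -0.267  0.964]]
t 0.15 tcp [0.2081 0.4817 0.2417] yaw 66.64 grip 0.0857 q [ 1.16  0.13 -0.04  1.41 -0.    1.57] F [0.  0.1 0.2]
  turn(opt0) [-7.000e-02 -1.000e-02 -2.336e+01]
  turn(opt1) [-2.0000e-02  1.0000e-01  1.5664e+02]
  shift now-frame [-0.3275 -0.2745 -0.158 ]  after-turn frame [-0.1919 -0.3817 -0.1583]
```

>>> arm_command(increments=[[0,0,-0.02,0,0,6.66],[0,0,-0.02,0,0,6.66],[0,0,-0.02,0,0,6.66],[0,0,-0.02,0,0,6.66],[0,0,-0.02,0,0,6.66],[0,0,-0.02,0,0,6.66],[0,0,-0.02,0,0,6.66]])

```text
time_s: 0.73
position: [0.2081, 0.4817, 0.383]
orientation: [0.576, 0.818, -0.0, 0.0]
wrist_force: [-0.3, 0.5, 0.8]
grip_width: 0.0852
```

Run:
```python
from h import *
plan([0.45,0.22,0.38],20)
```

```text
t 0.73 tcp [0.2081 0.4817 0.383 ] yaw 19.68 grip 0.0852 q [1.16 0.17 0.33 1.73 0.   2.39] F [-0.3  0.5  0.8]
  turn(opt0) [-0.02  0.02 -0.32]
  turn(opt1) [3.0000e-02 3.0000e-02 1.7968e+02]
  shift now-frame [-0.3279  0.1396  0.0031]  after-turn frame [-0.3287  0.1378  0.003 ]
```

>>> arm_command(increments=[[-0.0365,0.0155,0,0,0,0],[-0.0365,0.0155,0,0,0,0],[-0.0365,0.0155,0,0,0,0],[-0.0365,0.0155,0,0,0,0],[-0.0365,0.0155,0,0,0,0],[-0.0365,0.0155,0,0,0,0],[-0.0365,0.0155,0,0,0,0],[-0.0365,0.0155,0,0,0,0],[-0.0365,0.0155,0,0,0,0],[0,0,0,0,0,0]])

```text
time_s: 1.57
position: [0.4553, 0.2165, 0.3812]
orientation: [0.576, 0.817, -0.001, 0.001]
wrist_force: [-0.9, 0.8, -1.3]
grip_width: 0.0855
```

Run:
```python
from h import *
import pickle
m=vision.camera_model("wrist"); im=vision.read_camera("wrist"); cv2.imwrite("pics/w1.png",im); pickle.dump(m,open("w1.pkl","wb"))
plan([0.45,-0.2,0.38],0)
```

```text
t 1.62 tcp [0.4537 0.2184 0.3814] yaw 19.68 grip 0.0852 q [ 0.45  0.13  0.27  1.72 -0.    1.68] F [-0.7 -0.2 -0.5]
  turn(opt0) [-0.07  0.04 19.68]
  turn(opt1) [-6.0000e-02 -1.0000e-01 -1.6032e+02]
  shift now-frame [-0.3927 -0.1444  0.0018]  after-turn frame [-0.4184 -0.0037  0.0014]
```

View pics/w1.png

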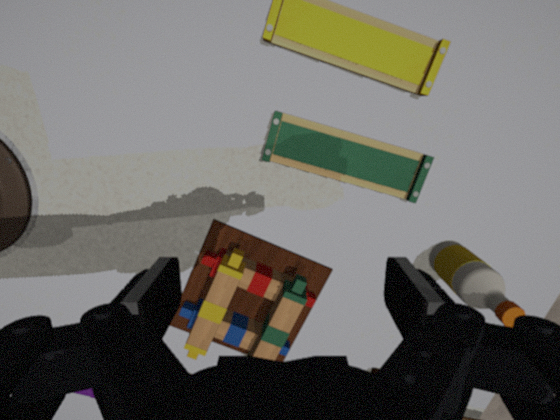

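>>> arm_command(increments=[[0,0,0,0,0,6.56],[0,0,0,0,0,6.56],[-0.04,0,0,0,0,6.56],[-0.04,0,0,0,0,0],[-0.04,0,0,0,0,0],[-0.04,0,0,0,0,0],[-0.04,0,0,0,0,0],[-0.04,0,0,0,0,0],[-0.03,0,0,0,0,0],[0,0,0,0,0,0]])

```text
time_s: 2.45
position: [0.4574, -0.052, 0.3822]
orientation: [0.707, 0.708, -0.001, 0.0]
wrist_force: [-0.7, 0.3, -0.8]
grip_width: 0.085
```

Run:
```python
from h import *
import pickle
m=vision.camera_model("wrist"); im=vision.read_camera("wrist"); cv2.imwrite("pics/w2.png",im); pickle.dump(m,open("w2.pkl","wb"))
plan([0.45,-0.3,0.38],0)
```

```text
t 2.50 tcp [ 0.4575 -0.0501  0.3822] yaw 0.13 grip 0.0850 q [-0.11  0.05  0.18  1.71  0.    1.46] F [0.1 0.4 0.1]
  turn(opt0) [-0.01 -0.01  0.13]
  turn(opt1) [ 2.0000e-02 -2.0000e-02 -1.7987e+02]
  shift now-frame [-0.2499 -0.0081  0.0022]  after-turn frame [-0.2499 -0.0075  0.0022]
```

View pics/w2.png

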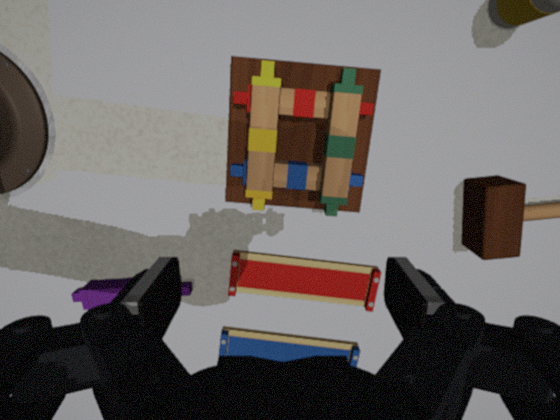

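>>> arm_command(increments=[[-0.04,0,0,0,0,0],[-0.04,0,0,0,0,0],[-0.04,0,0,0,0,0],[-0.04,0,0,0,0,0],[-0.04,0,0,0,0,0],[-0.02,0,0,0,0,0],[0,0,0,0,0,0],[0,0,0,0,0,0]])

```text
time_s: 3.17
position: [0.4597, -0.268, 0.3817]
orientation: [0.705, 0.709, 0.0, -0.001]
wrist_force: [1.0, 0.5, 0.2]
grip_width: 0.0854
```

Run:
```python
from h import *
import pickle
m=vision.camera_model("wrist"); im=vision.read_camera("wrist"); cv2.imwrite("pics/w3.png",im); pickle.dump(m,open("w3.pkl","wb"))
plan([0.45,-0.3,0.38],0)
```

```text
t 3.22 tcp [ 0.4596 -0.2673  0.3821] yaw 0.40 grip 0.0853 q [-0.53  0.19  0.34  1.73  0.    1.04] F [-0.2  0.3 -0.1]
  turn(opt0) [-0.02 -0.06  0.4 ]
  turn(opt1) [ 1.000e-01 -3.000e-02 -1.796e+02]
  shift now-frame [-0.0326 -0.0098  0.0021]  after-turn frame [-0.0327 -0.0096  0.0021]
```

View pics/w3.png

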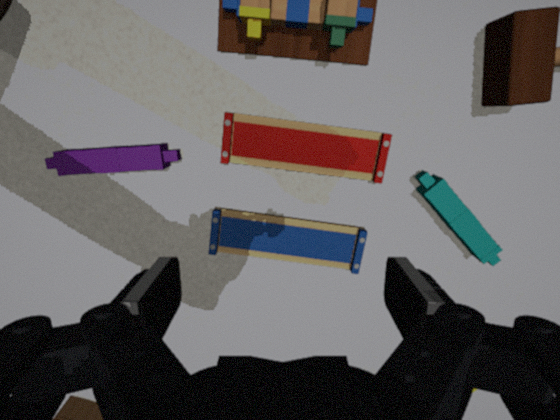

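```bash
cat > meas.py <<'E'
from h import *
import pickle,sys
def comps(im,c,mn=25):
    m=mask(im,c); n,l,s,ce=cv2.connectedComponentsWithStats(m)
    return [(s[i,4],ce[i],np.argwhere(l==i)[:,::-1].astype(float)) for i in range(1,n) if s[i,4]>=mn]
def show(fn,c,z,mn=25,box=None):
    im=cv2.imread(f"pics/{fn}.png"); m=pickle.load(open(fn+".pkl","rb"))
    for a,ce,p in comps(im,c,mn):
        if box and not(box[0]<ce[0]<box[2] and box[1]<ce[1]<box[3]): continue
        w=toplane("wrist",p,z,m); r=cv2.minAreaRect(w[:,:2].astype(np.float32)*1000)
        b=cv2.boxPoints(r); e=[b[1]-b[0],b[2]-b[1]]; e=max(e,key=np.linalg.norm)
        print(fn,c,a,ce.round(1),"rect c",np.round(r[0],1),"size",np.round(sorted(r[1]),1),"ang %.2f"%(np.degrees(np.arctan2(e[1],e[0]))%180),"cent",(w.mean(0)[:2]*1000).round(1))
def cradle(fn,c,box):
    im=cv2.imread(f"pics/{fn}.png"); m=pickle.load(open(fn+".pkl","rb"))
    P=np.vstack([p for a,ce,p in comps(im,c,15) if box[0]<ce[0]<box[2] and box[1]<ce[1]<box[3]])
    w=toplane("wrist",P,0.024,m); r=cv2.minAreaRect(w[:,:2].astype(np.float32)*1000)
    b=cv2.boxPoints(r); e=max([b[1]-b[0],b[2]-b[1]],key=np.linalg.norm)
    print(fn,c,"CRADLE",np.round(r[0],1),np.round(sorted(r[1]),1),"ang %.2f"%(np.degrees(np.arctan2(e[1],e[0]))%180))
E
python3 - <<'E'
from meas import *
cradle("w1","yellow",(250,0,460,110)); cradle("w1","green",(250,100,440,210))
cradle("w3","red",(210,105,400,190)); cradle("w3","blue",(200,200,375,280)); cradle("w2","red",(220,240,390,320))
print("strips"); show("w1","yellow",.01,500,(250,0,460,110)); show("w1","green",.01,500,(250,100,440,210)); show("w3","red",.01,500); show("w3","blue",.01,500)
for c in ("yellow","green"): show("w2",c,0.078,box=(220,50,390,220))
for c in ("red","blue"): show("w2",c,0.042,box=(220,50,390,220))
E
```

```text
w1 yellow CRADLE [493.  395.9] [ 69.8 234.8] ang 1.88
w1 green CRADLE [542.1 248.5] [ 68.5 234.4] ang 3.98
w3 red CRADLE [ 490.9 -252. ] [ 69.7 234.9] ang 172.97
w3 blue CRADLE [ 467.  -394.9] [ 71.2 234.3] ang 172.24
w2 red CRADLE [ 491.4 -249.8] [ 70.7 234.2] ang 172.86
strips
w1 yellow 5411 [353.1  40.3] rect c [493.9 397. ] size [ 48.3 211.6] ang 1.79 cent [492.2 397.3]
w1 green 4422 [344.6 156.5] rect c [543.1 248.1] size [ 46.7 209.4] ang 3.80 cent [541.5 248.4]
w3 red 5210 [299.2 146.5] rect c [ 484.5 -253.7] size [ 71.7 226.8] ang 172.37 cent [ 483.8 -251.1]
w3 blue 3648 [286.3 239.6] rect c [ 467.1 -396.9] size [ 47.  211.2] ang 172.24 cent [ 466.5 -396.7]
w2 yellow 406 [266.5  74.1] rect c [437.4  58.7] size [28.1 36. ] ang 176.16 cent [437.5  57. ]
w2 yellow 586 [262.  139.9] rect c [431. -21.] size [26.6 35.4] ang 174.58 cent [431.1 -20.8]
w2 yellow 49 [252.5 193.3] rect c [419.7 -90.4] size [ 6.8 21.1] ang 0.18 cent [417.7 -90.1]
w2 yellow 27 [266.7 194.7] rect c [437.5 -91.7] size [6.8 9.2] ang 179.36 cent [436.4 -91.9]
w2 yellow 107 [258.1 203.1] rect c [ 424.9 -104.1]
[... 190 characters left out ...]
 size [24.7 35.5] ang 175.09 cent [529.6 -28.8]
w2 green 264 [331.8 204.3] rect c [ 523.4 -107.2] size [23.  34.7] ang 176.26 cent [ 522.7 -104.8]
w2 red 319 [243.   97.4] rect c [402.6  31.9] size [24.2 36.8] ang 85.25 cent [404.7  31.4]
w2 red 609 [303.8 102.5] rect c [485.3  25. ] size [28.3 37.2] ang 84.72 cent [485.1  25.1]
w2 red 199 [366.2 108.1] rect c [569.   20.2] size [18.4 28.2] ang 85.16 cent [568.3  18.4]
w2 blue 216 [239.2 170.5] rect c [395.6 -67.4] size [20.9 35.5] ang 87.88 cent [396.6 -66.2]
w2 blue 459 [296.6 175.7] rect c [477.  -73.5] size [24.9 37.9] ang 85.06 cent [477.  -73.3]
w2 blue 135 [355.9 179.7] rect c [560.7 -78.5] size [15.8 16.7] ang 0.18 cent [560.5 -78.8]
```

Run:
```python
from h import *
plan([0.5295,-0.029,0.16],-4.65)
```

```text
t 3.22 tcp [ 0.4596 -0.2673  0.3821] yaw 0.40 grip 0.0853 q [-0.53  0.19  0.34  1.73  0.    1.04] F [-0.2  0.3 -0.1]
  turn(opt0) [-0.02 -0.06  5.05]
  turn(opt1) [ 9.0000e-02 -3.0000e-02 -1.7495e+02]
  shift now-frame [0.2376 0.0716 0.2223]  after-turn frame [0.2432 0.0503 0.2221]
```

>>> arm_command(increments=[[0,0,0,0,0,5.05],[0.027,0.0056,0.0247,0,0,0],[0.027,0.0056,0.0247,0,0,0],[0.027,0.0056,0.0247,0,0,0],[0.027,0.0056,0.0247,0,0,0],[0.027,0.0056,0.0247,0,0,0],[0.027,0.0056,0.0247,0,0,0],[0.027,0.0056,0.0247,0,0,0],[0.027,0.0056,0.0247,0,0,0],[0.027,0.0056,0.0247,0,0,0]])

```text
time_s: 4.05
position: [0.5289, -0.0269, 0.1597]
orientation: [0.734, 0.679, 0.001, 0.0]
wrist_force: [0.5, -0.3, 0.6]
grip_width: 0.0853
```

>>> arm_command(increments=[[0,0,0,0,0,0],[0,0,0,0,0,0]])

```text
time_s: 4.22
position: [0.5281, -0.0274, 0.159]
orientation: [0.734, 0.679, -0.001, -0.001]
wrist_force: [0.5, -0.5, 0.7]
grip_width: 0.0854
```

Run:
```python
from meas import *
m=vision.camera_model("wrist"); im=vision.read_camera("wrist"); cv2.imwrite("pics/w4.png",im); pickle.dump(m,open("w4.pkl","wb"))
plan([0.5295,-0.029,0.054],-4.65)
show("w4","green",.078)
```

```text
t 4.27 tcp [ 0.5288 -0.0286  0.1604] yaw -4.50 grip 0.0851 q [-0.05  0.15 -0.19  1.23 -0.    1.6 ] F [ 0.  -0.2  0.9]
  turn(opt0) [-0.01  0.    0.15]
  turn(opt1) [-1.0000e-02 -2.0000e-02 -1.7985e+02]
  shift now-frame [-0.0003  0.0007  0.1064]  after-turn frame [-0.0003  0.0007  0.1064]
w4 green 1634 [289.3  97.2] rect c [537.6  50. ] size [27.7 33.2] ang 174.79 cent [537.   47.5]
w4 green 1952 [288.1 220.4] rect c [530.9 -29.9] size [26.2 34.5] ang 175.73 cent [530.9 -29.4]
w4 green 726 [286.7 319.7] rect c [ 524.6 -106.1] size [20.6 32.7] ang 175.79 cent [ 524.6 -103.7]
```

View pics/w4.png

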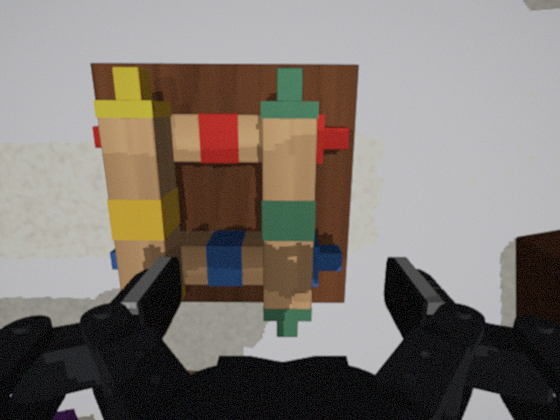

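>>> arm_command(increments=[[0,0.002,0.03,0,0,0],[0,0,0.03,0,0,0],[0,0,0.03,0,0,0],[0,0,0.0165,0,0,0],[0,0,0,0,0,0],[0,0,0,0,0,0]])

```text
time_s: 4.77
position: [0.5314, -0.0312, 0.0546]
orientation: [0.736, 0.677, 0.0, 0.0]
wrist_force: [-0.3, -1.0, 0.8]
grip_width: 0.0854
```

>>> arm_command(increments=[[0,0,0,0,0,0],[0,0,0,0,0,0],[0,0,0,0,0,0],[0,0,0,0,0,0],[0,0,0,0,0,0],[0,0,0,0,0,0]], gripper=-1)

```text
time_s: 5.27
position: [0.5322, -0.0309, 0.0548]
orientation: [0.736, 0.677, 0.001, 0.001]
wrist_force: [-1.9, -0.6, 6.1]
grip_width: 0.0332
```

>>> arm_command(increments=[[0,0,0,0,0,0],[0,0,0,0,0,0],[0,0,0,0,0,0]])

```text
time_s: 5.52
position: [0.5322, -0.0309, 0.0548]
orientation: [0.736, 0.677, 0.001, 0.001]
wrist_force: [-0.2, -0.6, 6.0]
grip_width: 0.0331
```

>>> arm_command(increments=[[0,0,-0.012,0,0,0],[0,0,-0.02,0,0,0],[0,0,-0.03,0,0,0],[0,0,-0.03,0,0,0],[0,0,-0.03,0,0,-6],[0,0,0,0,0,-7],[0,0,0,0,0,-7],[0,0,0,0,0,-7],[0,0,0,0,0,-7],[0,0,0,0,0,-7]])

```text
time_s: 6.35
position: [0.5311, -0.0308, 0.1754]
orientation: [0.449, 0.894, -0.0, -0.0]
wrist_force: [-0.8, -0.1, -1.6]
grip_width: 0.0334
```

>>> arm_command(increments=[[0,0,0,0,0,-7],[0,0,0,0,0,-7],[0,0,0,0,0,-7],[0,0,0,0,0,-7],[0,0,0,0,0,-7],[0,0,0,0,0,-7],[0,0,0,0,0,-7],[0,0,0,0,0,-7],[0,0,0,0,0,0]])

```text
time_s: 7.1
position: [0.5311, -0.0308, 0.1753]
orientation: [-0.021, 1.0, 0.0, -0.0]
wrist_force: [-0.1, -0.0, -0.7]
grip_width: 0.0332
```

Run:
```python
from h import *
plan([0.542,0.2485,0.10],93.9)
```

```text
t 7.10 tcp [ 0.5311 -0.0308  0.1753] yaw 92.46 grip 0.0332 q [-0.06  0.15 -0.16  1.26  0.   -0.1 ] F [-0.1 -0.  -0.7]
  turn(opt0) [ 0.01 -0.04 -1.44]
  turn(opt1) [-6.0000e-02 -1.0000e-02  1.7856e+02]
  shift now-frame [-0.0229  0.2785  0.0753]  after-turn frame [-0.0298  0.2779  0.0753]
```

>>> arm_command(increments=[[0,0,0,0,0,-1.44],[-0.0037,0.0347,0.0094,0,0,0],[-0.0037,0.0347,0.0094,0,0,0],[-0.0037,0.0347,0.0094,0,0,0],[-0.0037,0.0347,0.0094,0,0,0],[-0.0037,0.0347,0.0094,0,0,0],[-0.0037,0.0347,0.0094,0,0,0],[-0.0037,0.0347,0.0094,0,0,0],[-0.0037,0.0347,0.0094,0,0,0],[0,0,0,0,0,0]])

```text
time_s: 7.93
position: [0.5418, 0.2533, 0.0978]
orientation: [-0.033, 0.999, 0.001, -0.001]
wrist_force: [-0.5, -1.1, -2.5]
grip_width: 0.0334
```

Run:
```python
from meas import *
m=vision.camera_model("wrist"); im=vision.read_camera("wrist"); cv2.imwrite("pics/w5.png",im); pickle.dump(m,open("w5.pkl","wb"))
plan([0.542,0.2485,0.0235],93.9)
```

```text
t 7.98 tcp [0.5419 0.2508 0.0986] yaw 93.78 grip 0.0335 q [ 0.43  0.3  -0.14  1.13  0.    0.37] F [ 0.3 -0.9 -1.2]
  turn(opt0) [-0.03 -0.13 -0.12]
  turn(opt1) [-2.0000e-01  4.0000e-02  1.7988e+02]
  shift now-frame [-0.0001 -0.0023  0.0751]  after-turn frame [ 0.     -0.0023  0.0751]
```

View pics/w5.png

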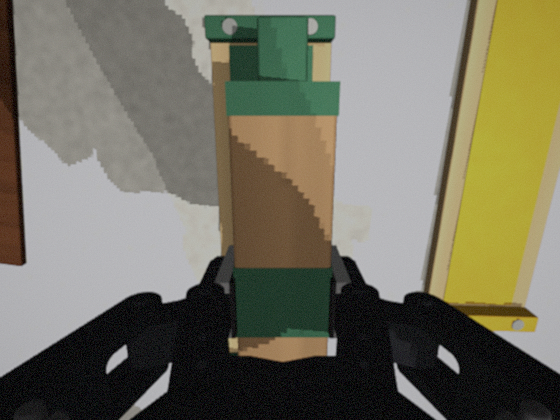

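>>> arm_command(increments=[[0,-0.001,0.025,0,0,0],[0,0,0.022,0,0,0],[0,0,0.015,0,0,0],[0,0,0.007,0,0,0],[0,0,0.004,0,0,0],[0,0,0,0,0,0],[0,0,0,0,0,0]])

```text
time_s: 8.57
position: [0.5435, 0.2469, 0.0282]
orientation: [-0.032, 0.999, 0.0, 0.001]
wrist_force: [-0.0, 1.0, -0.4]
grip_width: 0.0328
```

Run:
```python
from h import *
plan([0.542,0.2485,0.0228],93.9)
```

```text
t 8.57 tcp [0.5435 0.2469 0.0282] yaw 93.65 grip 0.0328 q [ 0.43  0.34 -0.25  0.98 -0.    0.36] F [-0.   1.  -0.4]
  turn(opt0) [ 0.02  0.06 -0.25]
  turn(opt1) [ 1.0000e-01 -3.0000e-02  1.7975e+02]
  shift now-frame [0.0014 0.0017 0.0054]  after-turn frame [0.0014 0.0017 0.0054]
```

>>> arm_command(increments=[[0.001,0.001,0.002,0,0,0],[0,0,0.002,0,0,0],[0,0,0,0,0,0],[0,0,0,0,0,0]])

```text
time_s: 8.9
position: [0.5419, 0.2482, 0.0236]
orientation: [-0.033, 0.999, 0.0, 0.0]
wrist_force: [-0.6, -0.2, -1.6]
grip_width: 0.0334
```

>>> arm_command(increments=[[0,0,0.001,0,0,0],[0,0,0,0,0,0]])

```text
time_s: 9.07
position: [0.5421, 0.2482, 0.0228]
orientation: [-0.033, 0.999, 0.0, 0.0]
wrist_force: [-0.5, -0.4, 2.6]
grip_width: 0.0334
```

>>> arm_command(increments=[[0,0,0,0,0,0],[0,0,0,0,0,0],[0,0,0,0,0,0],[0,0,0,0,0,0],[0,0,0,0,0,0],[0,0,-0.02,0,0,0],[0,0,-0.03,0,0,0],[0,0,-0.035,0,0,0],[0,0,-0.035,0,0,0]], gripper=1)

```text
time_s: 9.82
position: [0.5412, 0.2478, 0.143]
orientation: [-0.033, 0.999, -0.0, -0.001]
wrist_force: [0.0, 0.7, -0.4]
grip_width: 0.0855
```

Run:
```python
from meas import *
m=vision.camera_model("wrist"); im=vision.read_camera("wrist"); cv2.imwrite("pics/w6.png",im); pickle.dump(m,open("w6.pkl","wb"))
plan([0.4315,-0.021,0.16],-4.65)
show("w6","green",.046)
```

```text
t 9.87 tcp [0.5442 0.2491 0.1514] yaw 93.72 grip 0.0855 q [ 0.43  0.27 -0.06  1.23 -0.    0.36] F [2.  0.9 5.5]
  turn(opt0) [ 0.58  0.21 98.37]
  turn(opt1) [ -0.2    0.55 -81.63]
  shift now-frame [ 0.1299 -0.2622 -0.0107]  after-turn frame [ 0.2784  0.0904 -0.0086]
w6 green 1583 [280.4  44.8] rect c [434.5 240.3] size [10.8 64.4] ang 93.81 cent [434.7 240.6]
w6 green 8817 [279.9 183.7] rect c [543.2 248.3] size [ 63.2 201.4] ang 3.83 cent [526.9 246.2]
```

View pics/w6.png

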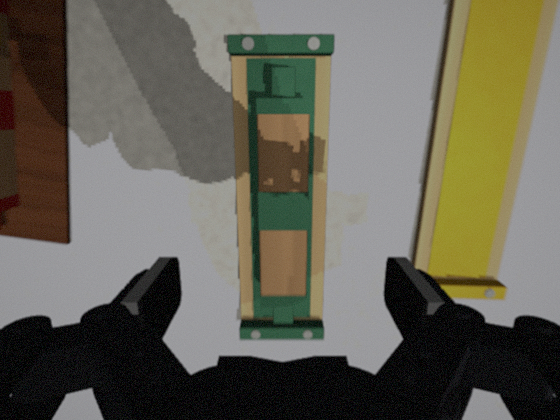

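>>> arm_command(increments=[[0,0,0,0,0,7],[0,0,0,0,0,7],[0,0,0,0,0,7],[0,0,0,0,0,7],[0,0,0,0,0,7],[0,0,0,0,0,7],[0,0,0,0,0,7],[0,0,0,0,0,7],[0,0,0,0,0,7],[0,0,0,0,0,7]])

```text
time_s: 10.7
position: [0.5418, 0.2481, 0.1421]
orientation: [0.549, 0.836, -0.0, -0.0]
wrist_force: [-0.2, -0.2, -0.8]
grip_width: 0.085
```

>>> arm_command(increments=[[0,0,0,0,0,7],[0,0,0,0,0,7],[0,0,0,0,0,7],[0,0,0,0,0,7],[0,0,0,0,0,0.4]])

```text
time_s: 11.12
position: [0.5418, 0.2481, 0.1421]
orientation: [0.736, 0.677, -0.0, -0.0]
wrist_force: [-0.2, -0.2, -0.6]
grip_width: 0.0851
```

Run:
```python
from meas import *
plan([0.4315,-0.021,0.16],-4.65)
```

```text
t 11.12 tcp [0.5418 0.2481 0.1421] yaw -4.86 grip 0.0851 q [ 0.43  0.28 -0.07  1.22  0.    2.08] F [-0.2 -0.2 -0.6]
  turn(opt0) [-0.   -0.   -0.21]
  turn(opt1) [ -0.     0.   179.79]
  shift now-frame [-0.2774 -0.0872 -0.0179]  after-turn frame [-0.2771 -0.0882 -0.0179]
```

>>> arm_command(increments=[[-0.0347,-0.011,-0.0022,0,0,-0.21],[-0.0347,-0.011,-0.0022,0,0,0],[-0.0347,-0.011,-0.0022,0,0,0],[-0.0347,-0.011,-0.0022,0,0,0],[-0.0347,-0.011,-0.0022,0,0,0],[-0.0347,-0.011,-0.0022,0,0,0],[-0.0347,-0.011,-0.0022,0,0,0],[-0.0347,-0.011,-0.0022,0,0,0],[0,0,0,0,0,0],[0,0,0,0,0,0]])

```text
time_s: 11.95
position: [0.432, -0.0232, 0.1603]
orientation: [0.735, 0.679, 0.0, 0.0]
wrist_force: [-0.1, 0.0, -0.6]
grip_width: 0.0852
```

Run:
```python
from meas import *
m=vision.camera_model("wrist"); im=vision.read_camera("wrist"); cv2.imwrite("pics/w7.png",im); pickle.dump(m,open("w7.pkl","wb"))
plan([0.4315,-0.021,0.055],-4.65)
show("w7","yellow",.078)
```

```text
t 12.00 tcp [ 0.4325 -0.0222  0.1601] yaw -4.45 grip 0.0856 q [-0.05 -0.03 -0.39  1.22  0.    1.6 ] F [ 0.5  0.  -0.4]
  turn(opt0) [ 0.06 -0.02  0.2 ]
  turn(opt1) [ 4.000e-02  9.000e-02 -1.798e+02]
  shift now-frame [ 0.0011 -0.0012  0.1051]  after-turn frame [ 0.0012 -0.0011  0.1051]
w7 yellow 184 [281.4  73.5] rect c [437.9  62.8] size [15.4 18.9] ang 85.57 cent [437.8  65.4]
w7 yellow 1591 [281.7 211.7] rect c [431.2 -21.1] size [26.1 34.2] ang 175.53 cent [431.3 -19.4]
w7 yellow 341 [290.4 314.3] rect c [431.5 -97.1] size [14.  25.3] ang 52.11 cent [431.6 -96.2]
```

View pics/w7.png

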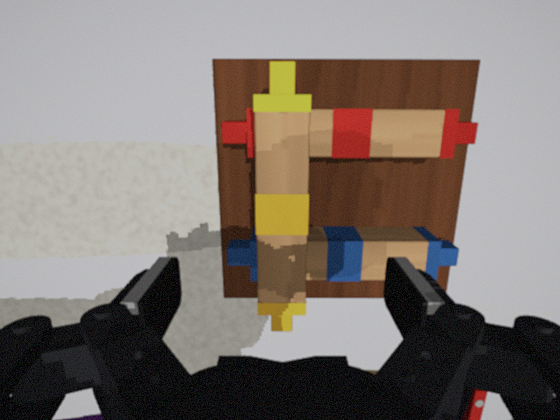

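>>> arm_command(increments=[[0.001,-0.001,0.03,0,0,0.2],[0,0,0.03,0,0,0],[0,0,0.03,0,0,0],[0,0,0.0155,0,0,0],[0,0,0,0,0,0],[0,0,0,0,0,0]])

```text
time_s: 12.5
position: [0.4312, -0.0196, 0.0539]
orientation: [0.734, 0.679, -0.001, -0.001]
wrist_force: [0.5, -1.6, 0.1]
grip_width: 0.0854
```

>>> arm_command(increments=[[0,0,0,0,0,0],[0,0,0,0,0,0],[0,0,0,0,0,0],[0,0,0,0,0,0],[0,0,0,0,0,0],[0,0,0,0,0,0],[0,0,0,0,0,0],[0,0,0,0,0,0]], gripper=-1)

```text
time_s: 13.17
position: [0.4322, -0.0207, 0.0555]
orientation: [0.735, 0.678, 0.001, 0.001]
wrist_force: [0.4, 1.2, 6.1]
grip_width: 0.0333
```

>>> arm_command(increments=[[0,0,-0.012,0,0,0],[0,0,-0.02,0,0,0],[0,0,-0.03,0,0,0],[0,0,-0.03,0,0,0],[0,0,-0.03,0,0,-6.5],[0,0,0,0,0,-7],[0,0,0,0,0,-7],[0,0,0,0,0,-7],[0,0,0,0,0,-7],[0,0,0,0,0,-7]])

```text
time_s: 14.0
position: [0.4312, -0.0208, 0.1763]
orientation: [0.445, 0.896, -0.0, -0.0]
wrist_force: [-0.7, -1.2, -1.4]
grip_width: 0.0334
```

>>> arm_command(increments=[[0,0,0,0,0,-7],[0,0,0,0,0,-7],[0,0,0,0,0,-7],[0,0,0,0,0,-7],[0,0,0,0,0,-7],[0,0,0,0,0,-7],[0,0,0,0,0,-6],[0,0,0,0,0,-6],[0,0,0,0,0,0]])

```text
time_s: 14.75
position: [0.4312, -0.0208, 0.1762]
orientation: [-0.008, 1.0, 0.0, -0.0]
wrist_force: [0.3, 0.4, -2.3]
grip_width: 0.0334
```

Run:
```python
from h import *
plan([0.4935,0.3965,0.11],91.85)
```

```text
t 14.75 tcp [ 0.4312 -0.0208  0.1762] yaw 90.97 grip 0.0334 q [-0.05 -0.04 -0.36  1.25 -0.   -0.07] F [ 0.3  0.4 -2.3]
  turn(opt0) [ 0.   -0.03 -0.88]
  turn(opt1) [-5.0000e-02 -0.0000e+00  1.7912e+02]
  shift now-frame [-0.0694  0.4162  0.0662]  after-turn frame [-0.0758  0.4151  0.0662]
```

>>> arm_command(increments=[[-0.0069,0.0377,0.006,0,0,-0.88],[-0.0069,0.0377,0.006,0,0,0],[-0.0069,0.0377,0.006,0,0,0],[-0.0069,0.0377,0.006,0,0,0],[-0.0069,0.0377,0.006,0,0,0],[-0.0069,0.0377,0.006,0,0,0],[-0.0069,0.0377,0.006,0,0,0],[-0.0069,0.0377,0.006,0,0,0],[-0.0069,0.0377,0.006,0,0,0],[-0.0069,0.0377,0.006,0,0,0]])

```text
time_s: 15.58
position: [0.4895, 0.3599, 0.1158]
orientation: [-0.013, 1.0, -0.0, -0.0]
wrist_force: [1.3, 0.3, -1.1]
grip_width: 0.0332
```

>>> arm_command(increments=[[-0.0069,0.0377,0.006,0,0,0],[0,0,0,0,0,0],[0,0,0,0,0,0]])

```text
time_s: 15.83
position: [0.4949, 0.3974, 0.1086]
orientation: [-0.015, 1.0, -0.001, -0.001]
wrist_force: [-0.4, -0.9, -1.9]
grip_width: 0.0333
```

Run:
```python
from meas import *
m=vision.camera_model("wrist"); im=vision.read_camera("wrist"); cv2.imwrite("pics/w8.png",im); pickle.dump(m,open("w8.pkl","wb"))
plan([0.4935,0.3965,0.024],91.85)
```

```text
t 15.88 tcp [0.4949 0.3962 0.1093] yaw 91.67 grip 0.0333 q [ 0.68  0.36 -0.03  1.18 -0.    0.65] F [ 0.4 -1.  -1.1]
  turn(opt0) [-0.09 -0.09 -0.18]
  turn(opt1) [-1.4000e-01  1.4000e-01  1.7982e+02]
  shift now-frame [0.0013 0.0005 0.0853]  after-turn frame [0.0014 0.0004 0.0853]
```

View pics/w8.png

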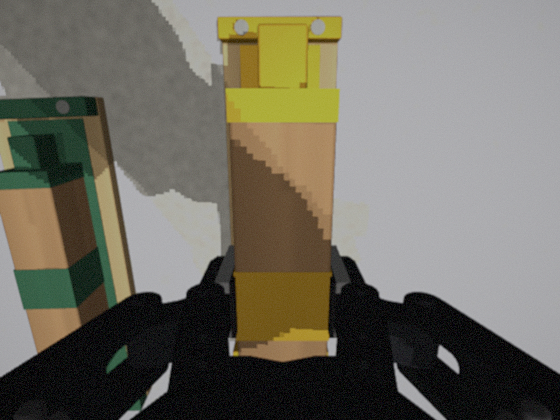

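>>> arm_command(increments=[[0.001,0,0.03,0,0,0],[0,0,0.025,0,0,0],[0,0,0.015,0,0,0],[0,0,0.008,0,0,0],[0,0,0.005,0,0,0],[0,0,0,0,0,0],[0,0,0,0,0,0],[0,0,0,0,0,0]])

```text
time_s: 16.55
position: [0.4953, 0.3962, 0.029]
orientation: [-0.015, 1.0, 0.001, 0.001]
wrist_force: [0.4, -0.4, -1.8]
grip_width: 0.0332
```

>>> arm_command(increments=[[0,0,0.001,0,0,0],[0,0,0,0,0,0]])

```text
time_s: 16.72
position: [0.4949, 0.3962, 0.0272]
orientation: [-0.015, 1.0, 0.0, 0.001]
wrist_force: [-0.4, -0.7, -2.3]
grip_width: 0.0332
```

>>> arm_command(increments=[[0.001,0,0.002,0,0,0],[0,0,0.001,0,0,0],[0,0,0,0,0,0],[0,0,0,0,0,0]])

```text
time_s: 17.05
position: [0.4934, 0.396, 0.0235]
orientation: [-0.015, 1.0, 0.0, -0.0]
wrist_force: [-0.6, 0.5, 0.6]
grip_width: 0.0335
```

>>> arm_command(increments=[[0,0,0.001,0,0,0],[0,0,0,0,0,0]])

```text
time_s: 17.22
position: [0.4935, 0.396, 0.0236]
orientation: [-0.015, 1.0, 0.0, 0.0]
wrist_force: [-3.3, -2.1, 7.4]
grip_width: 0.0332
```

Contact made. Release and lift.

>>> arm_command(increments=[[0,0,0,0,0,0],[0,0,0,0,0,0],[0,0,0,0,0,0],[0,0,0,0,0,0],[0,0,0,0,0,0],[0,0,-0.02,0,0,0],[0,0,-0.03,0,0,0],[0,0,-0.035,0,0,0],[0,0,-0.035,0,0,0]], gripper=1)

```text
time_s: 17.97
position: [0.493, 0.3955, 0.143]
orientation: [-0.015, 1.0, -0.001, -0.001]
wrist_force: [1.4, 0.2, -0.3]
grip_width: 0.0855
```

>>> arm_command(increments=[[0,0,0,0,0,0],[0,0,0,0,0,0]])

```text
time_s: 18.13
position: [0.4948, 0.3969, 0.1451]
orientation: [-0.015, 1.0, 0.002, 0.002]
wrist_force: [-0.4, -0.0, -1.1]
grip_width: 0.0852
```

Run:
```python
from meas import *
m=vision.camera_model("wrist"); im=vision.read_camera("wrist"); cv2.imwrite("pics/w9.png",im); pickle.dump(m,open("w9.pkl","wb"))
im=vision.read_camera("top"); cv2.imwrite("pics/top1.png",im)
a=im[120:280,90:200]; cv2.imwrite("pics/top1c.png",np.hstack([cv2.resize(a,None,fx=3,fy=3,interpolation=2),cv2.resize(im[165:270,235:340],None,fx=4,fy=480/105,interpolation=2)]))
plan([0.485,0.025,0.16],85.35)
```

```text
t 18.23 tcp [0.4932 0.3957 0.1416] yaw 91.71 grip 0.0855 q [0.68 0.35 0.02 1.25 0.   0.65] F [-0.5  0.2 -1. ]
  turn(opt0) [-0.03 -0.04  6.36]
  turn(opt1) [ 6.0000e-02 -5.0000e-02 -1.7364e+02]
  shift now-frame [ 0.0193 -0.3703 -0.0182]  after-turn frame [-0.0218 -0.3701 -0.0184]
```

View pics/w9.png

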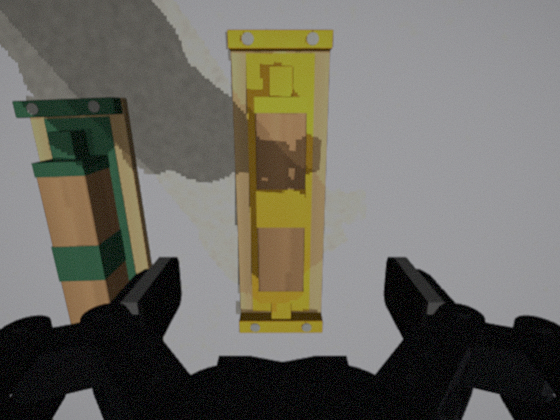

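View pics/top1c.png

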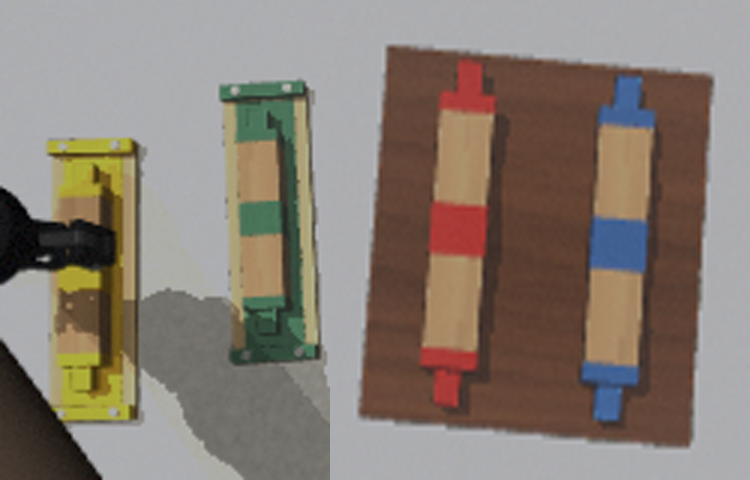

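Run:
```python
from meas import *
def wood(fn,box):
    im=cv2.imread(f"pics/{fn}.png"); m=pickle.load(open(fn+".pkl","rb")); h=cv2.cvtColor(im,cv2.COLOR_BGR2HSV)
    k=cv2.inRange(h,(5,60,40),(17,190,255)); mm=np.zeros_like(k); mm[box[1]:box[3],box[0]:box[2]]=k[box[1]:box[3],box[0]:box[2]]
    n,l,s,ce=cv2.connectedComponentsWithStats(mm); C=[]
    for i in range(1,n):
        if s[i,4]>600:
            w=toplane("wrist",np.argwhere(l==i)[:,::-1],.046,m)[:,:2]*1000; r=cv2.minAreaRect(w.astype(np.float32)); C.append(r[0]); print(fn,s[i],np.round(r[0],1),np.round(r[1],1),round(r[2],1))
    print("mid",np.mean(C,0).round(1), "ang",np.degrees(np.arctan2(*(np.array(C[0])-C[1])[::-1])).round(2))
wood("w9",(252,100,310,300)); wood("w6",(252,100,320,305))
```

```text
w9 [ 255  114   51   76 3542] [455.  395.8] [50.4 33.6] 1.9
w9 [ 257  228   47   63 2777] [533.6 398. ] [49.7 33.2] 1.7
mid [494.3 396.9] ang -178.42
w6 [ 257  114   52   78 3718] [501.4 246.6] [51.4 33.9] 4.0
w6 [ 259  231   48   64 2923] [581.1 251.7] [50.2 34.1] 3.8
mid [541.2 249.2] ang -176.36
```

>>> arm_command(increments=[[0,0,-0.0184,0,0,6.36],[-0.0024,-0.0411,0,0,0,0],[-0.0024,-0.0411,0,0,0,0],[-0.0024,-0.0411,0,0,0,0],[-0.0024,-0.0411,0,0,0,0],[-0.0024,-0.0411,0,0,0,0],[-0.0024,-0.0411,0,0,0,0],[-0.0024,-0.0411,0,0,0,0],[-0.0024,-0.0411,0,0,0,0],[-0.0024,-0.0411,0,0,0,0]])

```text
time_s: 19.07
position: [0.4835, 0.0236, 0.1589]
orientation: [0.04, 0.999, -0.0, -0.002]
wrist_force: [0.9, -0.1, -0.0]
grip_width: 0.0854
```

>>> arm_command(increments=[[0,0,0,0,0,0],[0,0,0,0,0,0],[0,0,0,0,0,0]])

```text
time_s: 19.32
position: [0.4844, 0.0253, 0.1595]
orientation: [0.041, 0.999, 0.0, -0.001]
wrist_force: [-0.0, 0.8, -0.5]
grip_width: 0.0856
```

Run:
```python
from meas import *
m=vision.camera_model("wrist"); im=vision.read_camera("wrist"); cv2.imwrite("pics/w10.png",im); pickle.dump(m,open("w10.pkl","wb"))
plan([0.485,0.025,0.020],85.35)
show("w10","red",.042)
show("w10","blue",.042)
```

```text
t 19.37 tcp [0.4846 0.0261 0.1597] yaw 85.39 grip 0.0854 q [ 0.05  0.07 -0.29  1.22  0.    0.13] F [-0.8 -0.4  0.9]
  turn(opt0) [ 0.01 -0.11  0.04]
  turn(opt1) [ 1.8000e-01  1.0000e-02 -1.7996e+02]
  shift now-frame [-0.0008 -0.001   0.1397]  after-turn frame [-0.0005 -0.001   0.1397]
w10 red 1475 [279.9  97.6] rect c [405.1  30.9] size [29.2 36. ] ang 85.39 cent [408.1  30.8]
w10 red 1674 [280.  203.9] rect c [484.7  24.6] size [28.3 36.5] ang 86.35 cent [484.8  24.6]
w10 red 384 [  3.3 304.9] rect c [ 547.7 -206.9] size [ 9.  59.4] ang 163.00 cent [ 552.7 -210.3]
w10 red 751 [280.4 292.1] rect c [561.4  18.4] size [22.9 35.8] ang 85.38 cent [559.2  18.8]
w10 blue 1445 [141.6  96.7] rect c [397.2 -67.3] size [27.9 36.6] ang 85.37 cent [399.6 -65.4]
w10 blue 50 [172.4 108.2] rect c [409.2 -45.7] size [6.9 7.5] ang 175.37 cent [409.  -45.2]
w10 blue 1823 [153.5 203.3] rect c [474.3 -69.7] size [31.8 44.8] ang 86.72 cent [476.6 -70.9]
w10 blue 65 [184.9 276. ] rect c [539.  -57.1] size [ 3.6 18. ] ang 143.64 cent [538.6 -56.6]
```

View pics/w10.png

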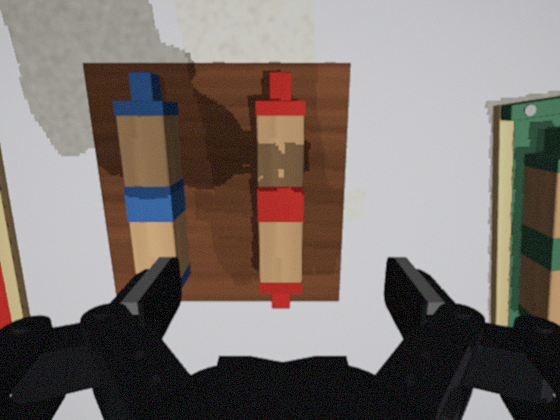

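>>> arm_command(increments=[[0,-0.001,0.035,0,0,0],[0,0,0.035,0,0,0],[0,0,0.03,0,0,0],[0,0,0.02,0,0,0],[0,0,0.0145,0,0,0],[0,0,0.004,0,0,0],[0,0,0,0,0,0],[0,0,0,0,0,0]])

```text
time_s: 20.03
position: [0.4853, 0.0255, 0.0227]
orientation: [0.04, 0.999, 0.0, 0.0]
wrist_force: [-0.7, -0.2, 0.6]
grip_width: 0.0854
```

Run:
```python
from meas import *
plan([0.485,0.025,0.020],85.35)
```

```text
t 20.03 tcp [0.4853 0.0255 0.0227] yaw 85.46 grip 0.0854 q [ 0.05  0.15 -0.51  0.91  0.    0.13] F [-0.7 -0.2  0.6]
  turn(opt0) [0.   0.   0.11]
  turn(opt1) [-1.0000e-02  1.0000e-02 -1.7989e+02]
  shift now-frame [ 0.0002 -0.0005  0.0027]  after-turn frame [ 0.0002 -0.0005  0.0027]
```

>>> arm_command(increments=[[0,0,0.0015,0,0,0],[0,0,0,0,0,0],[0,0,0,0,0,0],[0,0,0,0,0,0],[0,0,0,0,0,0],[0,0,0,0,0,0],[0,0,0,0,0,0],[0,0,0,0,0,0],[0,0,0,0,0,0]], gripper=-1)

```text
time_s: 20.78
position: [0.4856, 0.0244, 0.0216]
orientation: [0.041, 0.999, 0.0, 0.001]
wrist_force: [-0.0, -0.6, 5.4]
grip_width: 0.0331
```

>>> arm_command(increments=[[0,0,-0.012,0,0,0],[0,0,-0.02,0,0,0],[0,0,-0.03,0,0,0],[0,0,-0.035,0,0,0],[0,0,-0.035,0,0,2.45],[0,0,0,0,0,0]])

```text
time_s: 21.28
position: [0.4879, 0.0245, 0.1593]
orientation: [0.063, 0.998, 0.001, 0.005]
wrist_force: [1.3, 0.2, 0.1]
grip_width: 0.0334
```

Run:
```python
from meas import *
plan([0.4910,-0.2510,0.11],82.95)
```

```text
t 21.28 tcp [0.4879 0.0245 0.1593] yaw 82.80 grip 0.0334 q [ 0.05  0.06 -0.29  1.21  0.    0.18] F [1.3 0.2 0.1]
  turn(opt0) [ 0.09  0.53 -0.15]
  turn(opt1) [ 8.3000e-01 -1.5000e-01  1.7985e+02]
  shift now-frame [-0.0371 -0.2731  0.0492]  after-turn frame [-0.0369 -0.2731  0.0493]
```

>>> arm_command(increments=[[-0.0046,-0.0341,0.005,0,0,0],[-0.0046,-0.0341,0.005,0,0,0],[-0.0046,-0.0341,0.005,0,0,0],[-0.0046,-0.0341,0.005,0,0,0],[-0.0046,-0.0341,0.005,0,0,0],[-0.0046,-0.0341,0.005,0,0,0],[-0.0046,-0.0341,0.005,0,0,0],[-0.0046,-0.0341,0.005,0,0,0],[0,0,0,0,0,0],[0,0,0,0,0,0]])

```text
time_s: 22.12
position: [0.4869, -0.2522, 0.1113]
orientation: [0.063, 0.998, 0.001, -0.001]
wrist_force: [-0.4, 0.7, -1.3]
grip_width: 0.0333
```

Run:
```python
from meas import *
m=vision.camera_model("wrist"); im=vision.read_camera("wrist"); cv2.imwrite("pics/w11.png",im); pickle.dump(m,open("w11.pkl","wb"))
plan([0.4910,-0.2510,0.0256],82.95)
```

```text
t 22.17 tcp [ 0.487  -0.2511  0.1117] yaw 82.81 grip 0.0332 q [-0.48  0.2  -0.24  1.13  0.   -0.35] F [-0.3  0.7 -1.5]
  turn(opt0) [ 0.06 -0.1  -0.14]
  turn(opt1) [-1.6000e-01 -9.0000e-02  1.7986e+02]
  shift now-frame [-0.0041  0.0005  0.0861]  after-turn frame [-0.0039  0.0006  0.0861]
```

View pics/w11.png

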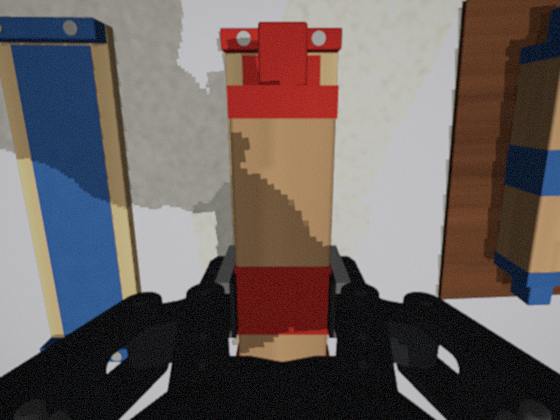

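>>> arm_command(increments=[[-0.004,0,0.03,0,0,0],[0,0,0.025,0,0,0],[0,0,0.015,0,0,0],[0,0,0.008,0,0,0],[0,0,0.004,0,0,0],[0,0,0,0,0,0],[0,0,0,0,0,0],[0,0,0,0,0,0]])

```text
time_s: 22.83
position: [0.4926, -0.2514, 0.0321]
orientation: [0.062, 0.998, -0.0, 0.001]
wrist_force: [-0.2, 0.3, -0.7]
grip_width: 0.0333
```

Run:
```python
from meas import *
plan([0.4910,-0.2510,0.0256],82.95)
```

```text
t 22.83 tcp [ 0.4926 -0.2514  0.0321] yaw 82.93 grip 0.0333 q [-0.47  0.26 -0.35  0.96  0.   -0.35] F [-0.2  0.3 -0.7]
  turn(opt0) [-0.04  0.11 -0.02]
  turn(opt1) [1.8000e-01 6.0000e-02 1.7998e+02]
  shift now-frame [0.0017 0.0002 0.0065]  after-turn frame [0.0017 0.0002 0.0065]
```

>>> arm_command(increments=[[0.001,0,0.002,0,0,0],[0,0,0.002,0,0,0],[0,0,0,0,0,0],[0,0,0,0,0,0]])

```text
time_s: 23.17
position: [0.4907, -0.2512, 0.0269]
orientation: [0.062, 0.998, -0.0, 0.0]
wrist_force: [0.2, 0.2, -1.1]
grip_width: 0.0331
```

>>> arm_command(increments=[[0,0,0.001,0,0,0],[0,0,0,0,0,0]])

```text
time_s: 23.33
position: [0.4907, -0.2512, 0.0257]
orientation: [0.062, 0.998, 0.0, -0.0]
wrist_force: [-0.1, 0.5, -0.9]
grip_width: 0.0332
```

>>> arm_command(increments=[[0,0,0.001,0,0,0],[0,0,0,0,0,0]])

```text
time_s: 23.5
position: [0.4908, -0.2512, 0.0256]
orientation: [0.062, 0.998, -0.0, 0.0]
wrist_force: [-3.1, 1.2, 6.2]
grip_width: 0.0332
```

Contact; release, lift, and head back to the blue rail.

>>> arm_command(increments=[[0,0,0,0,0,0],[0,0,0,0,0,0],[0,0,0,0,0,0],[0,0,0,0,0,0],[0,0,0,0,0,0],[0,0,-0.02,0,0,0],[0,0,-0.03,0,0,0],[0,0,-0.035,0,0,0],[0,0,-0.035,0,0,0]], gripper=1)

```text
time_s: 24.25
position: [0.4902, -0.2508, 0.1456]
orientation: [0.062, 0.998, 0.0, -0.001]
wrist_force: [0.9, 0.1, -0.2]
grip_width: 0.0853
```

>>> arm_command(increments=[[0,0,0,0,0,0],[0,0,0,0,0,0],[0,0,0,0,0,0]])

```text
time_s: 24.5
position: [0.4907, -0.2511, 0.1444]
orientation: [0.062, 0.998, 0.0, -0.0]
wrist_force: [0.0, -0.3, 0.2]
grip_width: 0.0851
```

```bash
cat >> meas.py <<'E'
def wood(fn,box,z=.046):
    im=cv2.imread(f"pics/{fn}.png"); m=pickle.load(open(fn+".pkl","rb")); h=cv2.cvtColor(im,cv2.COLOR_BGR2HSV)
    k=cv2.inRange(h,(5,60,40),(17,190,255)); mm=np.zeros_like(k); mm[box[1]:box[3],box[0]:box[2]]=k[box[1]:box[3],box[0]:box[2]]
    n,l,s,ce=cv2.connectedComponentsWithStats(mm); C=[]
    for i in range(1,n):
        if s[i,4]>600:
            w=toplane("wrist",np.argwhere(l==i)[:,::-1],z,m)[:,:2]*1000; r=cv2.minAreaRect(w.astype(np.float32)); C.append(r[0]); print(fn,s[i],np.round(r[0],1),np.round(r[1],1),round(r[2],1))
    if len(C)==2: print("mid",np.mean(C,0).round(1), "ang",np.degrees(np.arctan2(*(np.array(C[0])-C[1])[::-1])).round(2))
E
python3 - <<'E'
from meas import *
m=vision.camera_model("wrist"); im=vision.read_camera("wrist"); cv2.imwrite("pics/w12.png",im); pickle.dump(m,open("w12.pkl","wb"))
plan([0.477,-0.0733,0.16],85.35)
wood("w12",(252,90,315,305))
E
```

```text
t 24.55 tcp [ 0.4902 -0.2508  0.1436] yaw 82.90 grip 0.0854 q [-0.47  0.19 -0.18  1.2   0.   -0.35] F [1.  0.5 0.7]
  turn(opt0) [ 0.04 -0.09 -2.45]
  turn(opt1) [-1.5000e-01 -6.0000e-02  1.7755e+02]
  shift now-frame [ 0.035   0.1746 -0.0162]  after-turn frame [ 0.0275  0.1759 -0.0164]
w12 [ 256  113   53   79 3886] [ 451.  -245.4] [34.8 52.2] 83.0
w12 [ 258  228   49   66 3062] [ 529.6 -255.3] [35.2 52. ] 82.9
mid [ 490.3 -250.3] ang 172.79
```

View pics/w12.png

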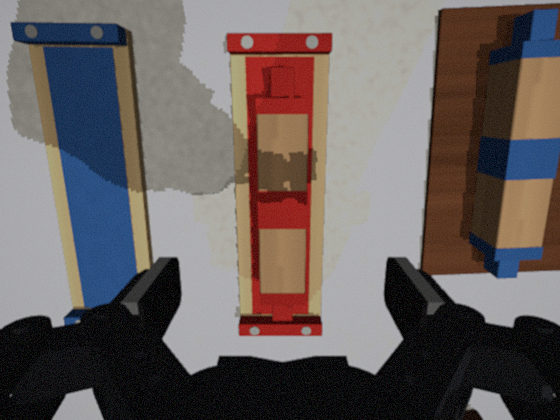

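Red sits at (490.3, -250.3) mm versus cradle (491, -251): good. On to blue.

>>> arm_command(increments=[[0,0,-0.016,0,0,-2.45],[0.0055,0.0352,0,0,0,0],[0.0055,0.0352,0,0,0,0],[0.0055,0.0352,0,0,0,0],[0.0055,0.0352,0,0,0,0],[0.0055,0.0352,0,0,0,0],[0,0,0,0,0,0],[0,0,0,0,0,0],[0,0,0,0,0,0]])

```text
time_s: 25.3
position: [0.4772, -0.0735, 0.1597]
orientation: [0.04, 0.999, -0.0, -0.001]
wrist_force: [0.9, 0.1, -1.1]
grip_width: 0.0855
```

Run:
```python
from meas import *
m=vision.camera_model("wrist"); im=vision.read_camera("wrist"); cv2.imwrite("pics/w13.png",im); pickle.dump(m,open("w13.pkl","wb"))
plan([0.477,-0.0733,0.0205],85.35)
show("w13","blue",.042)
```

```text
t 25.35 tcp [ 0.4773 -0.074   0.1599] yaw 85.33 grip 0.0855 q [-0.15  0.06 -0.29  1.22 -0.   -0.07] F [-0.6  0.1 -0.3]
  turn(opt0) [-0.01 -0.09 -0.02]
  turn(opt1) [-1.4000e-01  2.0000e-02  1.7998e+02]
  shift now-frame [0.0002 0.0007 0.1394]  after-turn frame [0.0004 0.0007 0.1394]
w13 blue 1260 [278.7  95.6] rect c [397.  -68.6] size [27.6 34.6] ang 84.31 cent [399.4 -68.9]
w13 blue 1525 [278.8 202.6] rect c [476.6 -75.2] size [25.9 34.3] ang 85.49 cent [476.5 -75.1]
w13 blue 648 [279.  290.9] rect c [553.4 -81.2] size [21.  32.7] ang 85.49 cent [551. -81.]
```

View pics/w13.png

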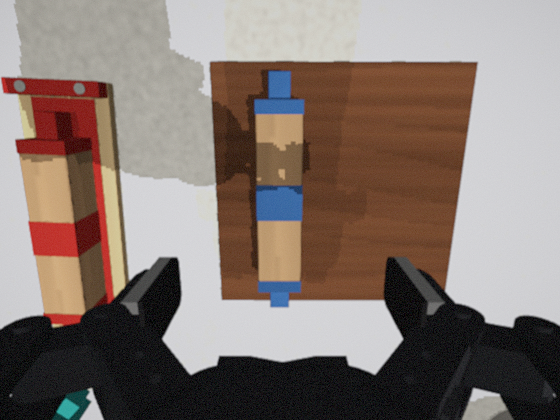

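>>> arm_command(increments=[[0,-0.001,0.035,0,0,0],[0,0,0.035,0,0,0],[0,0,0.03,0,0,0],[0,0,0.02,0,0,0],[0,0,0.0145,0,0,0],[0,0,0.004,0,0,0],[0,0,0,0,0,0],[0,0,0,0,0,0],[0,0,0,0,0,0]])

```text
time_s: 26.1
position: [0.4785, -0.0751, 0.0234]
orientation: [0.041, 0.999, -0.0, 0.001]
wrist_force: [0.2, 0.2, 0.1]
grip_width: 0.0855
```

>>> arm_command(increments=[[0,0,0.001,0,0,0],[0,0,0,0,0,0],[0,0,0,0,0,0],[0,0,0,0,0,0],[0,0,0,0,0,0],[0,0,0,0,0,0],[0,0,0,0,0,0],[0,0,0,0,0,0],[0,0,0,0,0,0]], gripper=-1)

```text
time_s: 26.85
position: [0.478, -0.0745, 0.0219]
orientation: [0.04, 0.999, -0.0, 0.001]
wrist_force: [-0.6, -0.1, 6.4]
grip_width: 0.0331
```

>>> arm_command(increments=[[0,0,-0.012,0,0,0],[0,0,-0.02,0,0,0],[0,0,-0.03,0,0,0],[0,0,-0.035,0,0,0],[0,0,-0.035,0,0,3.1],[0,0,0,0,0,0],[0,0,0,0,0,0]])

```text
time_s: 27.43
position: [0.4787, -0.0746, 0.1549]
orientation: [0.067, 0.998, -0.0, 0.002]
wrist_force: [-1.0, 0.6, -2.1]
grip_width: 0.0334
```

Run:
```python
from meas import *
plan([0.4670,-0.3955,0.115],82.24)
```

```text
t 27.43 tcp [ 0.4787 -0.0746  0.1549] yaw 82.28 grip 0.0334 q [-0.15  0.06 -0.3   1.2   0.   -0.02] F [-1.   0.6 -2.1]
  turn(opt0) [0.   0.2  0.04]
  turn(opt1) [  -0.32    0.   -179.96]
  shift now-frame [-0.0314 -0.3196  0.04  ]  after-turn frame [-0.0318 -0.3195  0.0399]
```

>>> arm_command(increments=[[-0.0036,-0.0355,0.0044,0,0,0],[-0.0036,-0.0355,0.0044,0,0,0],[-0.0036,-0.0355,0.0044,0,0,0],[-0.0036,-0.0355,0.0044,0,0,0],[-0.0036,-0.0355,0.0044,0,0,0],[-0.0036,-0.0355,0.0044,0,0,0],[-0.0036,-0.0355,0.0044,0,0,0],[-0.0036,-0.0355,0.0044,0,0,0],[-0.0036,-0.0355,0.0044,0,0,0],[0,0,0,0,0,0]])

```text
time_s: 28.27
position: [0.4648, -0.4, 0.1095]
orientation: [0.07, 0.998, 0.0, -0.002]
wrist_force: [0.0, 1.1, -1.7]
grip_width: 0.0338
```

>>> arm_command(increments=[[0,0,0,0,0,0],[0,0,0,0,0,0]])

```text
time_s: 28.43
position: [0.4656, -0.3945, 0.1116]
orientation: [0.068, 0.998, 0.001, -0.001]
wrist_force: [0.6, 0.6, -1.3]
grip_width: 0.0332
```

Run:
```python
from meas import *
m=vision.camera_model("wrist"); im=vision.read_camera("wrist"); cv2.imwrite("pics/w14.png",im); pickle.dump(m,open("w14.pkl","wb"))
plan([0.4680,-0.3957,0.0259],82.24)
```

```text
t 28.48 tcp [ 0.466  -0.3941  0.1123] yaw 82.29 grip 0.0331 q [-0.7   0.32 -0.09  1.17  0.   -0.57] F [ 0.1  0.3 -1.1]
  turn(opt0) [ 0.1  -0.12  0.05]
  turn(opt1) [ 2.0000e-01  1.6000e-01 -1.7995e+02]
  shift now-frame [-0.0024 -0.0015  0.0864]  after-turn frame [-0.0022 -0.0013  0.0864]
```

View pics/w14.png

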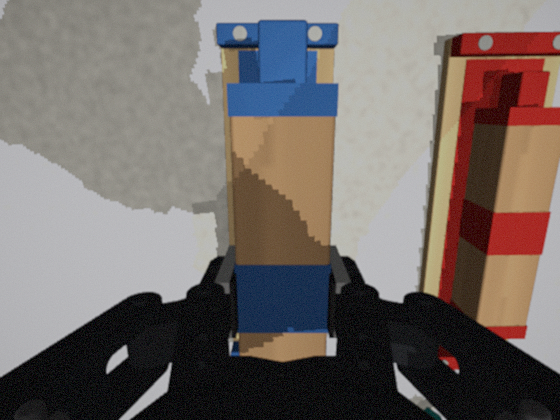

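>>> arm_command(increments=[[-0.002,-0.001,0.03,0,0,0],[0,0,0.025,0,0,0],[0,0,0.015,0,0,0],[0,0,0.008,0,0,0],[0,0,0.004,0,0,0],[0,0,0,0,0,0],[0,0,0,0,0,0],[0,0,0,0,0,0]])

```text
time_s: 29.15
position: [0.4692, -0.3971, 0.0332]
orientation: [0.067, 0.998, -0.001, 0.001]
wrist_force: [0.7, -0.3, -1.0]
grip_width: 0.0327
```

Run:
```python
from meas import *
plan([0.4680,-0.3957,0.0259],82.24)
```

```text
t 29.15 tcp [ 0.4692 -0.3971  0.0332] yaw 82.28 grip 0.0327 q [-0.7   0.37 -0.2   1.    0.   -0.57] F [ 0.7 -0.3 -1. ]
  turn(opt0) [-0.07  0.11  0.04]
  turn(opt1) [-1.8000e-01 -1.1000e-01 -1.7996e+02]
  shift now-frame [0.0014 0.0012 0.0073]  after-turn frame [0.0014 0.0012 0.0073]
```

>>> arm_command(increments=[[0,0,0.002,0,0,0],[0,0,0.002,0,0,0],[0,0,0,0,0,0],[0,0,0,0,0,0]])

```text
time_s: 29.48
position: [0.4683, -0.3967, 0.0277]
orientation: [0.068, 0.998, 0.0, -0.0]
wrist_force: [0.8, 0.5, -1.2]
grip_width: 0.0335
```

>>> arm_command(increments=[[0,0,0.001,0,0,0],[0,0,0,0,0,0]])

```text
time_s: 29.65
position: [0.4684, -0.3967, 0.0266]
orientation: [0.068, 0.998, 0.0, -0.0]
wrist_force: [0.1, 0.2, -1.9]
grip_width: 0.0332
```

>>> arm_command(increments=[[0,0,0.001,0,0,0],[0,0,0,0,0,0]])

```text
time_s: 29.82
position: [0.4685, -0.3968, 0.0259]
orientation: [0.068, 0.998, -0.0, 0.0]
wrist_force: [-0.8, 0.6, 0.1]
grip_width: 0.0334
```

>>> arm_command(increments=[[0,0,0.0005,0,0,0],[0,0,0,0,0,0]])

```text
time_s: 29.98
position: [0.4685, -0.3968, 0.0259]
orientation: [0.068, 0.998, -0.0, 0.0]
wrist_force: [-1.3, 1.1, 4.3]
grip_width: 0.0334
```

>>> arm_command(increments=[[0,0,0,0,0,0],[0,0,0,0,0,0],[0,0,0,0,0,0],[0,0,0,0,0,0],[0,0,0,0,0,0],[0,0,-0.02,0,0,0],[0,0,-0.03,0,0,0],[0,0,-0.035,0,0,0],[0,0,-0.035,0,0,0]], gripper=1)

```text
time_s: 30.73
position: [0.468, -0.3963, 0.1459]
orientation: [0.068, 0.998, 0.0, -0.001]
wrist_force: [1.0, -0.7, 0.9]
grip_width: 0.0852
```

>>> arm_command(increments=[[0,0,0,0,0,0],[0,0,0,0,0,0],[0,0,0,0,0,0]])

```text
time_s: 30.98
position: [0.4684, -0.3966, 0.1448]
orientation: [0.068, 0.998, 0.0, -0.0]
wrist_force: [0.8, 0.9, -0.7]
grip_width: 0.0858
```

Run:
```python
from meas import *
m=vision.camera_model("wrist"); im=vision.read_camera("wrist"); cv2.imwrite("pics/w15.png",im); pickle.dump(m,open("w15.pkl","wb"))
plan()
wood("w15",(252,90,315,305))
show("w15","blue",.046)
cv2.imwrite("pics/top2.png",vision.read_camera("top")); cv2.imwrite("pics/side2.png",vision.read_camera("side"))
```

```text
t 31.03 tcp [ 0.4679 -0.3963  0.1439] yaw 82.26 grip 0.0857 q [-0.7   0.31 -0.03  1.24 -0.   -0.57] F [-0.5 -0.2 -0.1]
w15 [ 257  114   51   76 3702] [ 428.4 -390.5] [33.6 50.3] 82.3
w15 [ 259  229   47   63 2877] [ 507.  -401.2] [33.6 49.6] 82.3
mid [ 467.7 -395.8] ang 172.22
w15 blue 1579 [280.6  39.8] rect c [ 359.2 -382.1] size [10.8 64. ] ang 82.35 cent [ 359.4 -382. ]
w15 blue 9288 [279.6 176.6] rect c [ 467.1 -396.8] size [ 63.4 201.3] ang 172.33 cent [ 449.2 -394.9]
```

View pics/top2.png

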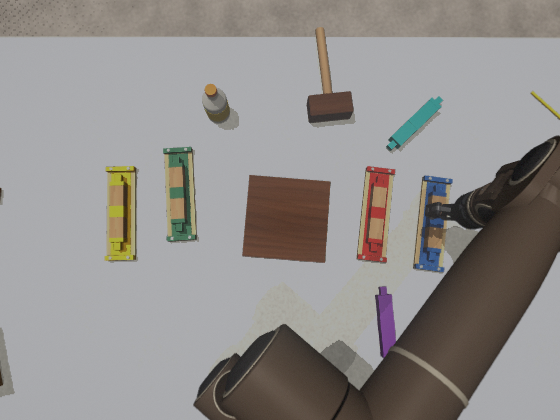

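View pics/side2.png

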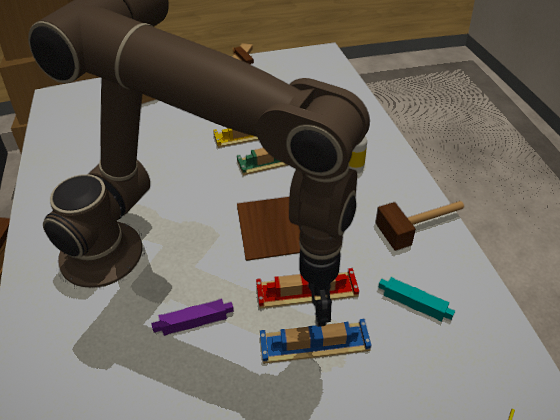

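View pics/w15.png

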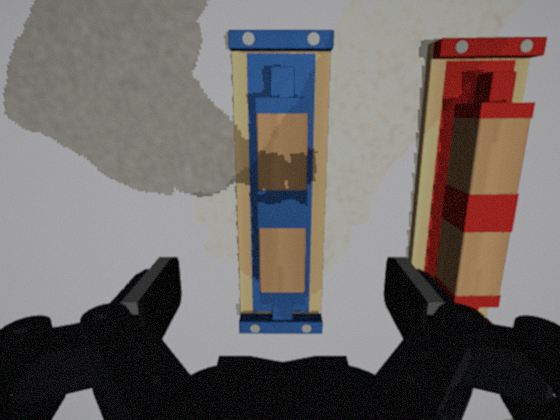

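All four are seated, and the bottle (217,105) and mallet (330,106) are at the same pixels in the top view as at the start. Handing in.

```bash
python3 -c "
from cell import close_job
print(close_job())"
```

```text
the job is handed in; nothing more can be done
None
```

I took the stack apart in the order green, yellow, red, blue. Each rail was lowered into the cradle of its own colour until it made light contact, then released. The job was handed in at about 31 s, with no verdict reported.

My last wrist-camera checks, with positions in mm, were taken after each release:

| Rail | Rail centre (x, y) | Cradle centre (x, y) | Angle error |
|---|---|---|---|
| Green | (541.2, 249.2) | (542.1, 248.5) | under 0.5° |
| Yellow | (494.3, 396.9) | (493.0, 395.9) | under 0.5° |
| Red | (490.3, -250.3) | (490.9, -252.0) | under 0.5° |
| Blue | (467.7, -395.8) | (467.0, -394.9) | under 0.5° |

- **Position:** every rail is within about 2 mm of its cradle's centre. Two estimates of the red cradle's centre differed by about 2 mm, within the calibration error.
- **Height and tilt:** I did not measure these directly. They rest on the gripper height at contact and on the rails looking flat in the pictures.
- **Bottle and mallet:** both appear at the same pixels in the final top view as at the start.
- **Gripper:** open, clear and about 0.14 m up at hand-in.

No check failed.

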